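Roll a pipe offcut home against the stop board

TASK

Pick up the oak block and use its flat underside like a palm: lay it on top of the grey pipe offcut and roll the pipe along the stop board, up over the low metal lip and home against the wooden stop rail, and press it lightly against the rail for a moment before you lift off. Keep the pressure gentle all the way (20 N at most), work only from on top (no shoving from behind, no gripper on the pipe), and leave the things round about alone. Finish with the block standing back on the bare table, and the pipe lying between lip and rail.

Things in the scene. Friction and masses are not known exactly. Their poses are not given: they have to be found in the camera images.
- block: Plain oak block, a smooth box 36 x 160 x 66 mm (x, y, z), about 0.2 kg, standing on its 36 x 160 face on the bare table to the right of the stop board. Origin at the centre of its underside, z up, y along its length. Gripped across its 36 mm width.
- pipe: Grey plastic pipe offcut, outside diameter 50 mm, 100 mm long, about 0.15 kg, lying across the deck of the stop board, free to roll; rigid. Origin on its axis at mid length; y along its axis (x and z turn as it rolls). Under the block it travels half as far as the block. Friction coefficients about 0.5 to 0.7.
- stop_board: Plywood board fixed to the table, 250 mm long (x -130 to +120 mm), 140 mm wide (y), deck 12 mm above the table. Origin at table height; +x is the rolling direction, towards the stop rail. A square aluminium lip, 4 mm above the deck, crosses it from x = 46 to 54 mm. The pipe starts before the lip, at x = -50 to -15 mm.
- stop_rail: Pale wooden rail screwed across the far end of the stop board, 22 mm thick (face towards the pipe at x = 95 mm of the board), 136 mm long, its top 46 mm above the table, so that a block lying on the pipe passes 16 mm over it. Its origin and axes are those of the stop board.
- tape_measure: Yellow tape measure, 39 x 80 x 62 mm, on the table beside the board; leave alone. Origin at the centre of its underside.
- dropper: Small brown dropper bottle, 33 mm wide, 102 mm tall, on the table beside the board; leave alone. Origin at the centre of its underside.
- tape_roll: Roll of blue mesh tape lying flat, diameter about 95 mm, 49 mm tall, on the table at the robot's side of the board; leave alone. Origin at the centre of its underside.
- seat (a point): Where the axis of the seated pipe lies when it touches the rail: x = 70 mm of the stop board, on its centre line, 37 mm above the table (top of the pipe then 62 mm above the table). There the pipe has up to 2.5 mm of play back to the lip. Axes as the stop board's.
Mind the look-alikes: they are no part of the job. There is more than one size of the pipe; the job needs the larger. What is shaped like the block but blue is not meant.

How it is judged (in metres and radians):
On the way, in this order (a step that is already met when the one before it is completed fails the run):
1. the block rests on top of the pipe, with more than 1 N, before the lip (contact force between block and pipe above 1 N and height (world z) of block above 0.055 m and x of pipe in the frame of stop_board below 0.045 m), for 0.1 s.
2. the pipe, under the block, is pressed home against the stop rail with more than 1 N (contact force between block and pipe above 1 N and contact force between pipe and stop_rail above 1 N and x of pipe in the frame of stop_board above 0.066 m), for 0.2 s.
At the end, for the whole second after the job is handed in: The pipe lies at rest on the deck between lip and rail (axis 66 to 73 mm along the board, within 35 mm of the board's centre line sideways, square to it within 0.08 rad), and the block stands upright, at rest, on the bare table (underside within 4 mm of it), clear of pipe and board (x of pipe in the frame of stop_board between 0.066 and 0.073 m and y of pipe in the frame of stop_board between -0.035 and 0.035 m and height (world z) of pipe below 0.0395 m and angle between the y axis of pipe and the y axis of stop_board, either way round below 0.08 rad and linear speed of each of pipe, block below 0.02 m/s and height (world z) of block below 0.004 m and angle between block's own z axis and vertical below 0.05 rad and contact force between block and pipe below 0.05 N and contact force between block and stop_board below 0.05 N); the robot touches nothing.
It fails at once if the gripper or arm touches the pipe (contact force between any of the fingers, the arm and pipe above 0.3 N).
It fails at once if the block presses on the pipe, or the pipe on the stop rail, with more than 20 N (contact force between block and pipe above 20 N or contact force between pipe and stop_rail above 20 N).
It fails at once if the block touches the pipe from the side instead of from above (block's underside more than 10 mm below the top of the pipe) (contact force between block and pipe above 0.3 N and height (world z) of block below 0.05 m).
It fails at once if the block leans more than 0.35 rad while it is on the pipe (contact force between block and pipe above 0.3 N and angle between block's own z axis and vertical above 0.35 rad).
It fails at once if the tape measure, dropper bottle or tape roll is moved more than 15 mm (distance of any of tape_measure, dropper, tape_roll from where it was at the start of the episode above 0.015 m).
It also fails if it takes over 72 s, if anything falls off the work surface, if the arm or the gripper's body presses on something with over 40 N, if the wrist force passes 120 N, or if a joint passes its speed limit or range.

ROBOT

A 6-joint arm with a two-finger parallel gripper is mounted at the origin on the work surface; the furniture and walls round the work are solid. World frame = base frame: x ahead of the robot, y to its left, z up, the work surface at z = 0. Lengths are in m, angles in degrees, forces in N, time in s.
With the tool pointing down it reaches from about 0.35 to 0.875 m from the base axis. Payload 4.2 kg.
Tool frame: the origin (TCP) lies midway between the tips of the shut fingers; the grasp point (between the pads) lies 19 mm behind it; z points along the fingers, y is the direction in which the jaws open and shut (so a half turn about z gives the same grasp; the last joint's range is limited). The gripper opens to 87 mm and grips with 3 to 60 N. Pads are 19 mm wide; open, the fingers measure 117 mm over their backs; the gripper's body (75 mm by 190 mm) begins 51 mm behind the grasp point.
Start: joints at [-57.147, 22.042, 0.453, 0, -68.411, -14.817], TCP at [0.194, -0.594, 0.223] pointing down, gripper open.
Joint ranges: [-179.83, 179.83], [-69.29, 118.12], [-61.27, 80.66], [-181.25, 117.63], [-171.15, -9.14], [-177.46, 177.46]. Speed limits (degrees/s): [159.86, 159.86, 180, 180, 180, 180].

INTERFACE

Orientations are given as a 3x3 rotation matrix whose columns are the frame's x, y, z axes.
In Python, from station import r gives the robot as it stands.
- The arm moves only by the tool carry_out, never from a script. Its argument "steps" is a list of rows, each a list of 2 entries, a list of its own where there are three numbers: the shift along the tool's x, y, z in cm, then the turn about the tool's z in degrees. In form: [[[x, y, z], twist], ...]. A call has 1 to 20 rows; each row is the pose to reach, as a shift and turn from the pose measured when the call began, along the tool's axes at that moment; what a row does not reach only later rows make up. A row lasts 1/10 s, in which the tool goes at most 50 mm and 8.59 degrees, less where a joint would pass 70% of its speed; a pose out of reach is approached as far as the arm can. A call with a gripper value outside its range is refused whole. "gripper" is the gripper's target within -1 to 1 (fully open at 1, half-way at 0, shut at -1), set as the call begins (left out, the last holds). The fingers move at their own pace and stop on an object; the grip force is fixed at half the most. Time passes only in rows, so rows that repeat a pose let the fingers close. It gives the time, the measured TCP pose, the force and the opening at its end, in the units of the state.
- r.sense(): the state, without advancing time (a new reading comes with each control period).
- r.capture(name): name is "scene" or "top"; returns the picture (420x560x3 uint8, red, green, blue); there is no depth.
- r.calibration(name): a dict with "camera_matrix" (3x3 intrinsics, pixels), "world_from_camera" (4x4, takes a point from camera to world coordinates). Camera axes: x right, y up, looking along -z (the intrinsics and any distortion apply to the point x, -y, -z); pixel columns grow to the right and rows downward; lengths in m; the calibration is good to about 2 mm. A picture is of the moment at which its call begins. calibration takes no time and is no camera call.
- r.finish_job(): hands the job in, once; it reports no verdict.
Trained networks look in the newest picture that a camera, given by its name, has taken for a name from the list of things; names that differ only in an ending like _2 or _b are one class to them, and where a whole thing is asked for, a point or a joint stands for the part that bears it (a point fixed in the world has none). Each returns a list of dicts, best first, with "confidence" (0 to 1); they miss things now and then, are a little off and sometimes report something else, mostly with a low value. They report only what shows in the picture. A call takes as long as a camera call. They do not tell look-alikes from the thing itself.
- r.cut_out(camera, target): "pixels" (420x560 bool, what is visible of it).
- r.place_of(camera, target): "centre" ([x, y, z] in m, in world coordinates, good to about 4 mm: a listed point, or the origin of a listed thing).
The state is a dict: "time_s": time; "joints": joint angles; "joint_velocities": joint speeds; "effort": joint torques, N m; "tcp_pos": TCP position; "ee_rot": TCP orientation; "wrist_force": force on the tool from outside, world axes, zero at the start; "moment": the same for the moment, N m; "gripper_width": opening from 0.0 (shut) to 1.0 (fully open).
Only numpy, scipy, OpenCV 4.12 (cv2) and the standard library are available. Lean on these libraries where they do the work, as an engineer would, in place of code of your own. Each camera call takes 0.05 s, during which the arm holds its last target. There are 200 camera calls.

## Working session

There is one attempt and no reset: what is moved stays moved. The work goes in short steps, Python scripts to look and compute and a tool call to move; the robot and the scene stay as the last step left them, time stands still between calls to the robot, and variables do not carry over. Pictures are saved under pics/ and viewed, about 8 in all and at most 12, crops included, and the job is handed in when it is done.

Besides the shell and the picture viewer there is one more tool, called after "Call:" as name(argument=value, ...), one argument or row to a line, values as JSON. carry_out: Moves the arm, as the interface text tells. Its arguments: {"type":"object","properties":{"steps":{"type":"array","items":{"type":"array"}},"gripper":{"type":"number"}},"required":["steps"]}

```bash
mkdir -p pics; ls; python3 - <<'E'
from station import r
import cv2
for c in ("scene","top"):
    im=r.capture(c); cv2.imwrite(f"pics/{c}0.png",im[:,:,::-1])
    for t in ("block","pipe","stop_board","stop_rail","seat","tape_measure","dropper","tape_roll"):
        try:
            for d in r.place_of(c,t)[:3]: print(c,t,[round(float(v),4) for v in d["centre"]],round(float(d["confidence"]),2))
        except Exception as e: print(c,t,e)
s=r.sense(); print(s)
k=r.calibration("top"); print(k)
E
```

```text
pics
scene block [0.4813, -0.4898, 0.0011] 0.88
scene block [0.5894, -0.2998, -0.0003] 0.72
scene pipe [0.5383, 0.066, 0.037] 0.83
scene pipe [0.3847, -0.0751, 0.0196] 0.74
scene stop_board [0.5272, 0.042, -0.001] 0.9
scene seat [0.5249, -0.0288, 0.036] 0.97
scene seat [0.5286, 0.0414, -0.0] 0.72
scene tape_measure [0.6767, 0.0302, -0.0009] 0.64
scene tape_measure [0.5355, 0.0664, 0.0384] 0.45
scene dropper [0.7021, 0.1379, 0.001] 0.89
scene dropper [0.5884, -0.3003, 0.0031] 0.38
scene tape_roll [0.3839, 0.0849, -0.0003] 0.75
top block [0.5885, -0.3024, -0.0015] 0.71
top block [0.4796, -0.4887, -0.0006] 0.67
top pipe [0.5347, 0.0667, 0.0387] 0.66
top pipe [0.3869, -0.073, 0.0186] 0.64
top pipe [0.6818, 0.0354, -0.0035] 0.5
top stop_board [0.5316, 0.0383, -0.0] 0.8
top stop_rail [0.5334, 0.066, 0.0364] 0.64
top seat [0.5298, -0.0279, 0.0373] 0.97
top tape_measure [0.6832, 0.0341, -0.0008] 0.68
top dropper [0.6995, 0.1421, -0.0027] 0.64
top tape_roll [0.3811, 0.0857, -0.0011] 0.67
{'time_s': 0.9, 'joints': array([-5.71450197e+01,  2.20410269e+01,  4.54359002e-01, -2.83557983e-04,
     
[... 428 characters left out ...]
e-01,  9.50850320e-01, -3.02252348e-05],
       [-1.44100695e-05, -3.64803216e-05, -9.99999999e-01]]), 'wrist_force': array([-0.17990915, -0.13219997, -0.92341774]), 'moment': array([-0.05017573,  0.01472362,  0.03270502]), 'gripper_width': 0.9988906479846696}
{'camera_matrix': array([[453.54849191,   0.        , 277.00345875],
       [  0.        , 453.54849191, 204.93359952],
       [  0.        ,   0.        ,   1.        ]]), 'world_from_camera': array([[ 0.00582009,  0.99759828, -0.06902021,  0.48390199],
       [-0.99983217,  0.00700432,  0.01692824, -0.12049893],
       [ 0.01737102,  0.0689101 ,  0.99747163,  1.38494466],
       [ 0.        ,  0.        ,  0.        ,  1.        ]])}
```

View pics/top0.png

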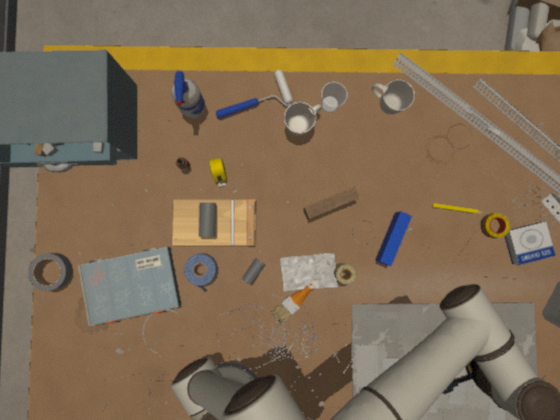

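View pics/scene0.png

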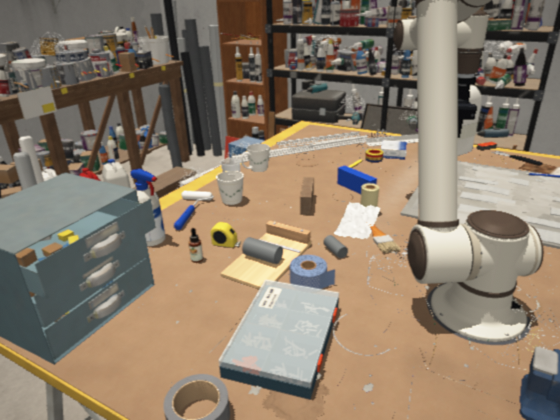

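The top view shows the oak block at about (330,204), left of the blue look-alike at (395,238). The board is at (214,222) with the large pipe at (208,220), the lip at x≈233 and the rail at x≈252. The small pipe at (254,271) is the decoy. The board's +x points towards world -y. Next I'll fit silhouettes to get accurate poses.

```bash
cat > h.py <<'E'
from station import r
import numpy as np, cv2
from scipy.optimize import minimize
def proj(c,P):
    k=r.calibration(c); T=np.linalg.inv(k["world_from_camera"]); q=P@T[:3,:3].T+T[:3,3]
    q=q*[1,-1,-1]; uv=q@np.array(k["camera_matrix"]).T; return uv[:,:2]/uv[:,2:]
def box(x0,x1,y0,y1,z0,z1): return np.array([[x,y,z] for x in(x0,x1) for y in(y0,y1) for z in(z0,z1)],float)
a=np.linspace(0,2*np.pi,40)
CYL=np.array([[.025*np.cos(t),y,.025*np.sin(t)] for t in a for y in(-.05,.05)])
BLK=box(-.018,.018,-.08,.08,0,.066)
def place(M,x,y,z,yaw):
    R=np.array([[np.cos(yaw),-np.sin(yaw),0],[np.sin(yaw),np.cos(yaw),0],[0,0,1]]); return M@R.T+[x,y,z]
def mask(c,t,near):
    best=None
    for d in r.cut_out(c,t):
        m=np.asarray(d["pixels"]); v,u=np.nonzero(m)
        if len(u)==0: continue
        e=np.hypot(*(np.array([u.mean(),v.mean()])-proj(c,np.array([near]))[0]))
        if e<25 and (best is None or d["confidence"]>best[0]): best=(d["confidence"],m)
    return None if best is None else best[1]
def fit(M,masks,x,y,z,yaw):
    def cost(p):
        s=0
        for c,m in masks.items():
            S=4; im=np.zeros((420*S,560*S),np.uint8)
            h=cv2.convexHull(((proj(c,place(M,x+p[0]/100,y+p[1]/100,z,yaw+p[2]/10))+.5)*S).astype(np.float32)).astype(np.int32)
            cv2.fillConvexPoly(im,h,1); f=cv2.resize(im.astype(np.float32),(560,420),interpolation=cv2.INTER_AREA)
            s+=1-np.minimum(f,m).sum()/np.maximum(f,m).sum()
        return s
    o=minimize(cost,[0,0,0],method="Nelder-Mead",options=dict(initial_simplex=[[0,0,0],[1,0,0],[0,1,0],[0,0,1.5]],maxiter=120))
    p=o.x; return round(x+p[0]/100,4),round(y+p[1]/100,4),round(np.degrees(yaw+p[2]/10),2),round(o.fun,3)
E
python3 - <<'E'
from h import *
def go(n,M,t,x,y,z,yaw,cams=("top","scene")):
    ms={c:mask(c,t,[x,y,z]) for c in cams}; ms={c:m for c,m in ms.items() if m is not None}
    for c in ms: print(n,c,fit(M,{c:ms[c]},x,y,z,yaw))
    if len(ms)>1: print(n,"both",fit(M,ms,x,y,z,yaw))
for c in("top","scene"): r.capture(c)
go("block",BLK,"block",.589,-.30,0,np.radians(-70))
go("pipe",CYL,"pipe",.536,.066,.037,np.radians(-90))
m=mask("top","stop_board",[.53,.04,0])
if m is not None:
    print(m.sum()); v,u=np.nonzero(m)
    cv2.imwrite("pics/m.png",m*255)
    print(cv2.minAreaRect(np.c_[u,v].astype(np.float32)))
im=cv2.imread("pics/top0.png")[180:260,160:380]; cv2.imwrite("pics/crop.png",cv2.resize(im,None,fx=3.6,fy=3.6,interpolation=cv2.INTER_CUBIC))
E
```

```text
block top (np.float64(0.5857), np.float64(-0.3048), np.float64(21.99), np.float64(0.085))
block scene (np.float64(0.5862), np.float64(-0.3023), np.float64(23.81), np.float64(0.056))
block both (np.float64(0.5859), np.float64(-0.3046), np.float64(23.04), np.float64(0.169))
pipe top (np.float64(0.5348), np.float64(0.0621), np.float64(-91.94), np.float64(0.084))
pipe scene (np.float64(0.535), np.float64(0.0646), np.float64(-94.0), np.float64(0.051))
pipe both (np.float64(0.5351), np.float64(0.0631), np.float64(-92.0), np.float64(0.157))
3256
((214.0, 222.0), (46.0, 82.0), 90.0)[ WARN:0@28.655] global loadsave.cpp:1063 imwrite_ Unsupported depth image for selected encoder is fallbacked to CV_8U.
```

View pics/crop.png

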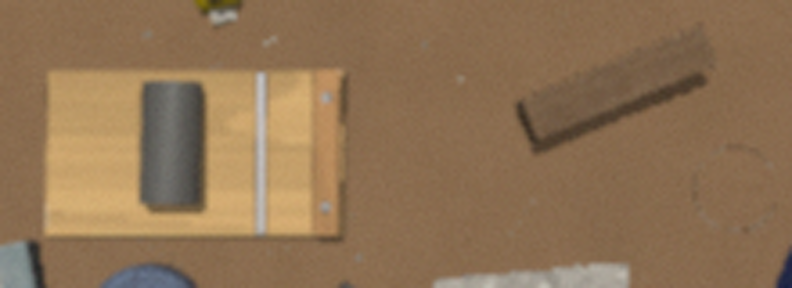

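```bash
cat >> h.py <<'E'
BRD=np.vstack([box(-.13,.12,-.07,.07,0,.012),box(.095,.117,-.068,.068,0,.046)])
def move(x,y,z,yaw=None):
    s=r.sense(); R=np.array(s["ee_rot"]); d=R.T@(np.array([x,y,z])-s["tcp_pos"])*100
    cur=np.degrees(np.arctan2(R[1,1],R[0,1])); tw=0 if yaw is None else -((yaw-cur+180)%360-180)
    print("shift cm",d.round(2),"twist",round(tw,1),"cur yaw",round(cur,2))
E
python3 - <<'E'
from h import *
for c in("top","scene"): r.capture(c)
near=[.529,.04,0]
ms={c:mask(c,"stop_board",near) for c in("top","scene")}
for c,m in ms.items():
    if m is None: print(c,None); continue
    m=cv2.morphologyEx(m.astype(np.uint8),cv2.MORPH_CLOSE,np.ones((3,3)))
    pm=mask(c,"pipe",[.535,.064,.037])
    if pm is not None: m=m|pm
    rm=mask(c,"stop_rail",[.529,-.066,.03])
    if rm is not None: m=m|rm
    h=np.zeros((420,560),np.uint8); v,u=np.nonzero(m); cv2.fillConvexPoly(h,cv2.convexHull(np.c_[u,v].astype(np.int32)),1)
    print(c,fit(BRD,{c:h},.529,.04,0,np.radians(-91)))
move(.586,-.304,.18,203); move(.586,-.304,.03,203)
E
```

```text
top None
scene (np.float64(0.528), np.float64(0.0429), np.float64(-89.85), np.float64(0.039))
shift cm [-46.31  15.45   4.26] twist -95.0 cur yaw 108.04
shift cm [-46.31  15.45  19.26] twist -95.0 cur yaw 108.04
```

Call:
carry_out(
  steps=[
    [[-4, 1.3, 0.4], -8],
    [[-8, 2.6, 0.8], -16],
    [[-12, 3.9, 1.2], -24],
    [[-16, 5.3, 1.6], -32],
    [[-20, 6.6, 2], -40],
    [[-24, 7.9, 2.4], -48],
    [[-28, 9.2, 2.8], -56],
    [[-32, 10.6, 3.2], -64],
    [[-36, 12, 3.6], -72],
    [[-40, 13.3, 4], -80],
    [[-44, 14.7, 4.2], -88],
    [[-46.3, 15.45, 4.3], -95],
    [[-46.3, 15.45, 4.3], -95],
    [[-46.3, 15.45, 4.3], -95],
    [[-46.3, 15.45, 4.3], -95],
  ],
  gripper=1,
)

```text
time_s: 3.05
tcp_pos: [0.5852, -0.3045, 0.1796]
ee_rot: [[0.39, -0.921, -0.0], [-0.921, -0.39, 0.0], [-0.0, 0.0, -1.0]]
wrist_force: [-0.3, -0.5, -0.5]
gripper_width: 1.004
```

Call:
carry_out(
  steps=[
    [[0, 0, 3], 0],
    [[0, 0, 6], 0],
    [[0, 0, 9], 0],
    [[0, 0, 11.5], 0],
    [[0, 0, 13.5], 0],
    [[0, 0, 14.9], 0],
    [[0, 0, 14.9], 0],
    [[0, 0, 14.9], 0],
  ],
)

```text
time_s: 3.85
tcp_pos: [0.5854, -0.3053, 0.0314]
ee_rot: [[0.389, -0.921, 0.001], [-0.921, -0.389, -0.001], [0.001, -0.0, -1.0]]
wrist_force: [0.7, 0.4, 0.2]
gripper_width: 0.997
```

Call:
carry_out(
  steps=[
    [[0, 0, 0], 0],
    [[0, 0, 0], 0],
    [[0, 0, 0], 0],
    [[0, 0, 0], 0],
    [[0, 0, 0], 0],
    [[0, 0, 0], 0],
    [[0, 0, 0], 0],
    [[0, 0, 0], 0],
  ],
  gripper=-1,
)

```text
time_s: 4.65
tcp_pos: [0.5857, -0.3052, 0.0315]
ee_rot: [[0.389, -0.921, 0.001], [-0.921, -0.389, -0.001], [0.001, -0.001, -1.0]]
wrist_force: [-0.2, -0.4, -0.7]
gripper_width: 0.41
```

```bash
python3 - <<'E'
from h import *
ims=[r.capture("top"),r.capture("scene")]
a=ims[0][170:240,280:390];b=ims[1][150:240,250:370]
cv2.imwrite("pics/g.png",np.hstack([cv2.resize(a,(400,400)),cv2.resize(b,(400,400))])[:,:,::-1])
print(r.sense()["wrist_force"],r.sense()["gripper_width"])
E
```

```text
[ 1.16298066  0.51168063 -1.18586925] 0.4127983765812701
```

View pics/g.png

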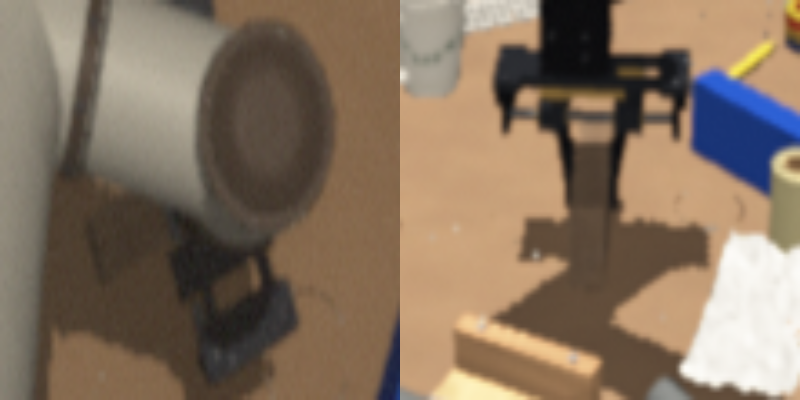

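The opening is 0.41 × 87 ≈ 36 mm, and the scene crop shows the oak block between the fingers. I'll lift it and carry it over the board, behind the pipe.

Call:
carry_out(
  steps=[
    [[0, 0, -1], 0],
    [[0, 0, -4], 0],
    [[0, 0, -8], 0],
    [[0, 0, -12], 0],
    [[-1, -0.3, -15], 1],
    [[-4, -1.2, -16], 3],
    [[-7.5, -2.2, -16], 5],
    [[-11, -3.2, -16], 7],
    [[-14.5, -4.2, -16], 9],
    [[-18, -5.2, -16], 11],
    [[-21.5, -6.2, -16], 13],
    [[-25, -7.2, -16], 15],
    [[-28.5, -8.2, -16], 17],
    [[-32, -9.2, -16], 19],
    [[-35.5, -10.2, -16], 21],
    [[-38.5, -11.1, -16], 22.9],
    [[-40.5, -11.7, -16], 22.9],
    [[-41.7, -12, -16], 22.9],
    [[-41.7, -12, -16], 22.9],
    [[-41.7, -12, -16], 22.9],
  ],
)

```text
time_s: 6.75
tcp_pos: [0.5334, 0.1252, 0.1911]
ee_rot: [[0.0, -1.0, 0.001], [-1.0, -0.0, -0.001], [0.001, -0.001, -1.0]]
wrist_force: [1.4, 0.1, -2.3]
gripper_width: 0.409
```

```bash
python3 - <<'E'
from h import *
im=r.capture("scene"); cv2.imwrite("pics/s2.png",cv2.resize(im[100:310,180:390],(600,600),interpolation=cv2.INTER_CUBIC)[:,:,::-1])
for i in range(4): r.capture("top"); print(r.sense()["wrist_force"].round(2))
s=r.sense();print(s["tcp_pos"],s["ee_rot"].round(4))
p=mask("scene","pipe",[.535,.064,.037])
if p is not None: print(fit(CYL,{"scene":p},.535,.064,.037,-1.57))
print([ (d["centre"],d["confidence"]) for d in r.place_of("scene","block")[:3]])
E
```

```text
[-0.19  0.72 -2.21]
[ 0.91 -0.38 -1.77]
[-0.31 -1.63 -2.63]
[ 0.25  0.66 -1.91]
[0.53374969 0.12487688 0.19104196] [[-1.1e-03 -1.0e+00  1.2e-03]
 [-1.0e+00  1.1e-03 -9.0e-04]
 [ 9.0e-04 -1.2e-03 -1.0e+00]]
(np.float64(0.5359), np.float64(0.0657), np.float64(-92.96), np.float64(0.048))
[([0.4811, -0.4911, 0.0031], 0.94), ([0.5373, 0.1278, 0.1633], 0.87)]
```

View pics/s2.png

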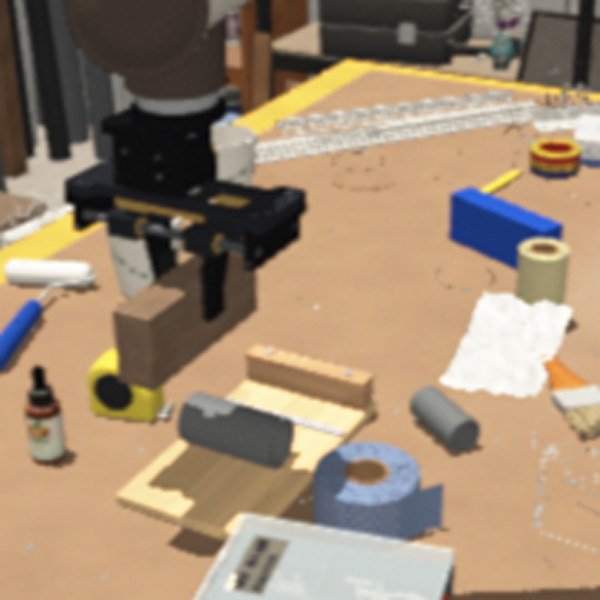

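Call:
carry_out(
  steps=[
    [[0, 0, 2], 0],
    [[0, 0, 4.5], 0],
    [[0, 0, 7], 0],
    [[0, 0, 8.6], 0],
    [[0, 0, 9.3], 0],
    [[0, 0, 9.4], 0],
    [[0, 0, 9.4], 0],
    [[0, 0, 9.4], 0],
  ],
)

```text
time_s: 7.9
tcp_pos: [0.5347, 0.1254, 0.0982]
ee_rot: [[-0.001, -1.0, 0.003], [-1.0, 0.001, 0.0], [-0.0, -0.003, -1.0]]
wrist_force: [0.3, -0.1, -1.9]
gripper_width: 0.408
```

Call:
carry_out(
  steps=[
    [[0, 0, 0.1], 0],
    [[0, 0, 0.15], 0],
    [[0, 0, 0.15], 0],
    [[0, 0, 0.15], 0],
  ],
)

```text
time_s: 8.3
tcp_pos: [0.5347, 0.1254, 0.0968]
ee_rot: [[-0.001, -1.0, 0.004], [-1.0, 0.001, 0.0], [-0.0, -0.004, -1.0]]
wrist_force: [0.2, -0.8, -2.1]
gripper_width: 0.405
```

Call:
carry_out(
  steps=[
    [[0, 0, 0.1], 0],
    [[0, 0, 0.2], 0],
    [[0, 0, 0.2], 0],
    [[0, 0, 0.2], 0],
  ],
)

```text
time_s: 8.7
tcp_pos: [0.5347, 0.1253, 0.0947]
ee_rot: [[-0.0, -1.0, 0.003], [-1.0, 0.001, 0.0], [-0.0, -0.003, -1.0]]
wrist_force: [0.4, 0.3, -2.8]
gripper_width: 0.412
```

```bash
python3 - <<'E'
from h import *
f=[]
for i in range(4): r.capture("scene"); s=r.sense(); f.append(s["wrist_force"])
print(np.mean(f,0).round(2),s["moment"].round(3),s["tcp_pos"].round(5))
E
```

```text
[ 0.18 -0.04 -1.84] [0.025 0.101 0.009] [0.53477 0.1254  0.09485]
```

Call:
carry_out(
  steps=[
    [[0, 0, 0.1], 0],
    [[0, 0, 0.1], 0],
    [[0, 0, 0.1], 0],
  ],
)

```text
time_s: 9.2
tcp_pos: [0.5347, 0.1254, 0.0938]
ee_rot: [[-0.0, -1.0, 0.004], [-1.0, 0.001, 0.0], [-0.0, -0.004, -1.0]]
wrist_force: [-0.7, -0.4, -2.8]
gripper_width: 0.415
```

Call:
carry_out(
  steps=[
    [[0, 0, 0.1], 0],
    [[0, 0, 0.1], 0],
    [[0, 0, 0.1], 0],
  ],
)

```text
time_s: 9.5
tcp_pos: [0.5349, 0.1254, 0.0932]
ee_rot: [[-0.0, -1.0, 0.004], [-1.0, 0.0, 0.0], [-0.0, -0.004, -1.0]]
wrist_force: [-0.8, -0.2, 1.6]
gripper_width: 0.411
```

```bash
cat >> h.py <<'E'
def force(n=5):
    f=[];m=[];q=[]
    for i in range(n): r.capture("scene"); s=r.sense(); f.append(s["wrist_force"]); m.append(s["moment"]); q.append(s["tcp_pos"])
    print("F",np.mean(f,0).round(2),"M",np.mean(m,0).round(3),"tcp",np.mean(q,0).round(5),"t",s["time_s"],s["ee_rot"][2].round(4))
E
python3 -c "
from h import *
force()"
```

```text
F [-0.81 -0.27  2.32] M [-0.197  0.389 -0.049] tcp [0.53488 0.12541 0.09314] t 9.75 [-1.0e-04 -3.9e-03 -1.0e+00]
```

Call:
carry_out(
  steps=[
    [[0.05, 0, 0.04], 0],
    [[0.2, 0, 0.04], 0],
    [[0.4, 0, 0.04], 0],
    [[0.6, 0, 0.04], 0],
    [[0.9, 0, 0.04], 0],
    [[1.2, 0, 0.04], 0],
    [[1.5, 0, 0.04], 0],
    [[1.8, 0, 0.04], 0],
    [[2.1, 0, 0.04], 0],
    [[2.4, 0, 0.04], 0],
    [[2.7, 0, 0.04], 0],
    [[3.0, 0, 0.04], 0],
    [[3.0, 0, 0.04], 0],
  ],
)

```text
time_s: 11.05
tcp_pos: [0.5348, 0.0948, 0.093]
ee_rot: [[-0.001, -1.0, 0.004], [-1.0, 0.001, -0.0], [0.0, -0.004, -1.0]]
wrist_force: [-1.2, 0.4, 5.5]
gripper_width: 0.41
```

```bash
python3 -c "
from h import *
force()
p=mask('scene','pipe',[.535,.05,.037])
if p is not None: print(fit(CYL,{'scene':p},.535,.05,.037,-1.6))"
```

```text
F [-2.   -0.07  5.77] M [-0.382  0.88  -0.089] tcp [0.53484 0.09498 0.09299] t 11.3 [ 1.0e-04 -3.9e-03 -1.0e+00]
(np.float64(0.5324), np.float64(0.0505), np.float64(-87.45), np.float64(0.457))
```

Call:
carry_out(
  steps=[
    [[0.1, 0, 0.01], 0],
    [[0.3, 0, 0.01], 0],
    [[0.5, 0, 0.01], 0],
    [[0.8, 0, 0.01], 0],
    [[1.1, 0, 0.01], 0],
    [[1.4, 0, 0.01], 0],
    [[1.7, 0, 0.01], 0],
    [[2.0, 0, 0.01], 0],
    [[2.3, 0, 0.01], 0],
    [[2.6, 0, 0.01], 0],
    [[2.9, 0, 0.01], 0],
    [[3.2, 0, 0.01], 0],
    [[3.5, 0, 0.01], 0],
    [[3.5, 0, 0.01], 0],
  ],
)

```text
time_s: 12.75
tcp_pos: [0.5347, 0.0594, 0.0932]
ee_rot: [[-0.001, -1.0, 0.004], [-1.0, 0.001, -0.0], [0.0, -0.004, -1.0]]
wrist_force: [-2.0, -0.4, 5.3]
gripper_width: 0.409
```

```bash
python3 -c "
from h import *
force()
im=r.capture('scene'); cv2.imwrite('pics/s3.png',cv2.resize(im[190:310,210:330],(600,600),interpolation=cv2.INTER_CUBIC)[:,:,::-1])"
```

```text
F [-2.33  0.14  6.4 ] M [-0.263  0.964 -0.038] tcp [0.53468 0.05958 0.09315] t 13.0 [ 3.0e-04 -3.7e-03 -1.0e+00]
```

View pics/s3.png

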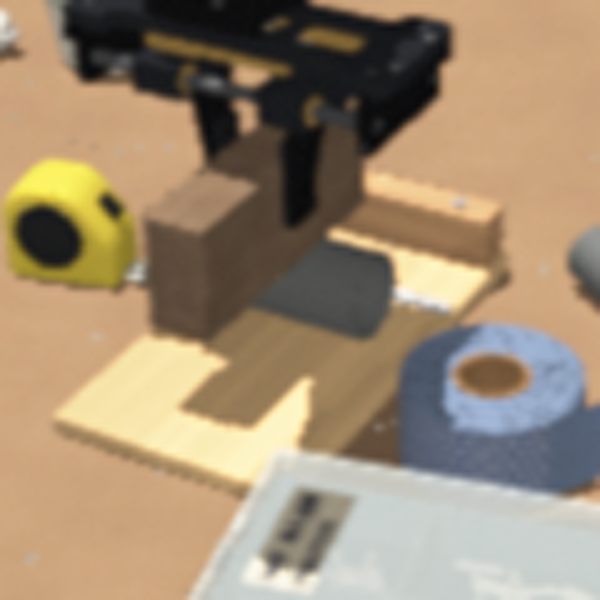

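Call:
carry_out(
  steps=[
    [[0.1, 0, -0.01], 0],
    [[0.3, 0, -0.01], 0],
    [[0.5, 0, -0.01], 0],
    [[0.8, 0, -0.01], 0],
    [[1.1, 0, -0.01], 0],
    [[1.4, 0, -0.01], 0],
    [[1.7, 0, -0.01], 0],
    [[2.0, 0, -0.01], 0],
    [[2.3, 0, -0.01], 0],
    [[2.6, 0, -0.01], 0],
    [[2.9, 0, -0.01], 0],
    [[3.2, 0, -0.01], 0],
    [[3.2, 0, -0.01], 0],
  ],
)

```text
time_s: 14.35
tcp_pos: [0.5346, 0.0272, 0.0933]
ee_rot: [[-0.001, -1.0, 0.003], [-1.0, 0.001, -0.0], [0.0, -0.003, -1.0]]
wrist_force: [-2.1, -0.5, 4.5]
gripper_width: 0.411
```

```bash
python3 -c "
from h import *
force()"
```

```text
F [-2.1   0.11  4.95] M [-0.116  0.948 -0.048] tcp [0.53454 0.02736 0.09327] t 14.6 [ 5.0e-04 -3.4e-03 -1.0e+00]
```

Call:
carry_out(
  steps=[
    [[0.1, 0, -0.02], 0],
    [[0.25, 0, -0.02], 0],
    [[0.4, 0, -0.02], 0],
    [[0.5, 0, -0.02], 0],
    [[0.5, 0, -0.02], 0],
  ],
)

```text
time_s: 15.1
tcp_pos: [0.5345, 0.0222, 0.0933]
ee_rot: [[-0.001, -1.0, 0.003], [-1.0, 0.001, -0.001], [0.001, -0.003, -1.0]]
wrist_force: [-1.0, -0.2, 2.5]
gripper_width: 0.411
```

```bash
python3 -c "
from h import *
force()"
```

```text
F [-1.54 -0.31  2.32] M [-0.048  0.588 -0.014] tcp [0.53449 0.02237 0.09333] t 15.35 [ 5.0e-04 -3.3e-03 -1.0e+00]
```

Call:
carry_out(
  steps=[
    [[0.1, 0, 0], 0],
    [[0.2, 0, 0], 0],
    [[0.3, 0, 0], 0],
    [[0.3, 0, 0], 0],
  ],
)

```text
time_s: 15.75
tcp_pos: [0.5345, 0.0193, 0.0933]
ee_rot: [[-0.001, -1.0, 0.003], [-1.0, 0.001, -0.001], [0.001, -0.003, -1.0]]
wrist_force: [-1.6, 0.6, 3.2]
gripper_width: 0.413
```

```bash
python3 -c "
from h import *
force(4)"
```

```text
F [-1.33 -0.06  2.37] M [-0.056  0.625  0.011] tcp [0.53449 0.01938 0.09335] t 15.95 [ 5.0e-04 -3.3e-03 -1.0e+00]
```

Call:
carry_out(
  steps=[
    [[0.1, 0, 0], 0],
    [[0.2, 0, 0], 0],
    [[0.2, 0, 0], 0],
  ],
)

```text
time_s: 16.25
tcp_pos: [0.5345, 0.0173, 0.0933]
ee_rot: [[-0.001, -1.0, 0.003], [-1.0, 0.001, -0.0], [0.0, -0.003, -1.0]]
wrist_force: [-1.8, -0.2, 2.6]
gripper_width: 0.411
```

```bash
python3 -c "
from h import *
force(4)"
```

```text
F [-1.53  0.21  2.56] M [-0.     0.643  0.003] tcp [0.53448 0.01737 0.09334] t 16.45 [ 5.0e-04 -3.3e-03 -1.0e+00]
```

Call:
carry_out(
  steps=[
    [[0.1, 0, 0], 0],
    [[0.2, 0, 0], 0],
    [[0.2, 0, 0], 0],
  ],
)

```text
time_s: 16.75
tcp_pos: [0.5344, 0.0155, 0.0934]
ee_rot: [[-0.001, -1.0, 0.003], [-1.0, 0.001, -0.0], [0.0, -0.003, -1.0]]
wrist_force: [-3.0, 2.4, 4.0]
gripper_width: 0.409
```

```bash
python3 -c "
from h import *
force(4)"
```

```text
F [-2.74  1.91  4.37] M [0.642 1.012 0.008] tcp [0.53445 0.01556 0.09345] t 16.95 [ 3.0e-04 -3.3e-03 -1.0e+00]
```

Call:
carry_out(
  steps=[
    [[0.08, 0, -0.025], 0],
    [[0.16, 0, -0.05], 0],
    [[0.24, 0, -0.075], 0],
    [[0.24, 0, -0.075], 0],
  ],
)

```text
time_s: 17.35
tcp_pos: [0.5344, 0.013, 0.0941]
ee_rot: [[-0.001, -1.0, 0.003], [-1.0, 0.001, -0.0], [0.0, -0.003, -1.0]]
wrist_force: [-2.7, 1.0, 3.0]
gripper_width: 0.414
```

```bash
python3 -c "
from h import *
force(4)"
```

```text
F [-1.89  1.18  2.67] M [ 0.499  0.748 -0.031] tcp [0.53447 0.01305 0.09415] t 17.55 [ 4.0e-04 -3.2e-03 -1.0e+00]
```

Call:
carry_out(
  steps=[
    [[0.08, 0, -0.02], 0],
    [[0.16, 0, -0.038], 0],
    [[0.24, 0, -0.056], 0],
    [[0.32, 0, -0.074], 0],
    [[0.4, 0, -0.09], 0],
    [[0.47, 0, -0.103], 0],
    [[0.47, 0, -0.103], 0],
  ],
)

```text
time_s: 18.25
tcp_pos: [0.5345, 0.0082, 0.0952]
ee_rot: [[-0.001, -1.0, 0.003], [-1.0, 0.001, -0.0], [0.0, -0.003, -1.0]]
wrist_force: [-0.6, 0.8, 3.8]
gripper_width: 0.41
```

```bash
python3 -c "
from h import *
force(4)"
```

```text
F [-1.26  0.88  3.03] M [ 0.431  0.798 -0.031] tcp [0.53447 0.00833 0.09521] t 18.45 [ 4.0e-04 -3.3e-03 -1.0e+00]
```

Call:
carry_out(
  steps=[
    [[0.1, 0, -0.019], 0],
    [[0.2, 0, -0.038], 0],
    [[0.3, 0, -0.055], 0],
    [[0.4, 0, -0.071], 0],
    [[0.48, 0, -0.084], 0],
    [[0.58, 0, -0.098], 0],
    [[0.68, 0, -0.112], 0],
    [[0.78, 0, -0.125], 0],
    [[0.88, 0, -0.137], 0],
    [[0.97, 0, -0.147], 0],
    [[0.97, 0, -0.147], 0],
  ],
)

```text
time_s: 19.55
tcp_pos: [0.5345, -0.0015, 0.0967]
ee_rot: [[-0.001, -1.0, 0.003], [-1.0, 0.001, -0.001], [0.001, -0.003, -1.0]]
wrist_force: [-2.1, 1.1, 3.2]
gripper_width: 0.41
```

```bash
python3 -c "
from h import *
force(4)"
```

```text
F [-1.98  0.59  3.37] M [0.261 0.725 0.008] tcp [ 0.53448 -0.0014   0.0967 ] t 19.75 [ 5.0e-04 -3.3e-03 -1.0e+00]
```

Call:
carry_out(
  steps=[
    [[0.15, 0, -0.014], 0],
    [[0.3, 0, -0.025], 0],
    [[0.5, 0, -0.038], 0],
    [[0.65, 0, -0.044], 0],
    [[0.8, 0, -0.048], 0],
    [[1.0, 0, -0.051], 0],
    [[1.2, 0, -0.051], 0],
    [[1.4, 0, -0.051], 0],
    [[1.6, 0, -0.051], 0],
    [[1.8, 0, -0.051], 0],
    [[1.8, 0, -0.051], 0],
  ],
)

```text
time_s: 20.85
tcp_pos: [0.5345, -0.0197, 0.0973]
ee_rot: [[-0.001, -1.0, 0.003], [-1.0, 0.001, -0.001], [0.001, -0.003, -1.0]]
wrist_force: [-2.0, 0.3, 5.2]
gripper_width: 0.412
```

```bash
python3 -c "
from h import *
force(4)"
```

```text
F [-2.06  0.48  4.82] M [ 0.051  0.835 -0.004] tcp [ 0.53451 -0.01944  0.0973 ] t 21.05 [ 5.0e-04 -3.4e-03 -1.0e+00]
```

Call:
carry_out(
  steps=[
    [[0.2, 0, 0], 0],
    [[0.4, 0, 0], 0],
    [[0.6, 0, 0], 0],
    [[0.8, 0, 0], 0],
    [[1.0, 0, 0.003], 0],
    [[1.0, 0, 0.003], 0],
  ],
)

```text
time_s: 21.65
tcp_pos: [0.5345, -0.0297, 0.0972]
ee_rot: [[-0.001, -1.0, 0.003], [-1.0, 0.001, -0.001], [0.001, -0.003, -1.0]]
wrist_force: [-2.4, -0.7, 3.5]
gripper_width: 0.405
```

```bash
python3 -c "
from h import *
force(4)"
```

```text
F [-0.87 -0.34  4.61] M [0.033 0.724 0.026] tcp [ 0.53451 -0.02948  0.09724] t 21.85 [ 6.0e-04 -3.4e-03 -1.0e+00]
```

Call:
carry_out(
  steps=[
    [[0.1, 0, 0.003], 0],
    [[0.2, 0, 0.007], 0],
    [[0.3, 0, 0.012], 0],
    [[0.4, 0, 0.018], 0],
    [[0.5, 0, 0.025], 0],
    [[0.6, 0, 0.032], 0],
    [[0.7, 0, 0.04], 0],
    [[0.8, 0, 0.048], 0],
    [[0.8, 0, 0.048], 0],
  ],
)

```text
time_s: 22.75
tcp_pos: [0.5345, -0.0376, 0.0968]
ee_rot: [[-0.0, -1.0, 0.003], [-1.0, 0.0, -0.001], [0.001, -0.003, -1.0]]
wrist_force: [-1.7, -1.5, 4.0]
gripper_width: 0.412
```

```bash
python3 -c "
from h import *
force(4)"
```

```text
F [-1.97 -0.74  4.52] M [-0.168  0.722  0.062] tcp [ 0.53454 -0.03747  0.0968 ] t 22.95 [ 7.0e-04 -3.5e-03 -1.0e+00]
```

Call:
carry_out(
  steps=[
    [[0.1, 0, 0.011], 0],
    [[0.2, 0, 0.023], 0],
    [[0.3, 0, 0.036], 0],
    [[0.4, 0, 0.049], 0],
    [[0.5, 0, 0.063], 0],
    [[0.6, 0, 0.079], 0],
    [[0.7, 0, 0.096], 0],
    [[0.8, 0, 0.113], 0],
    [[0.8, 0, 0.113], 0],
  ],
)

```text
time_s: 23.85
tcp_pos: [0.5346, -0.0458, 0.0958]
ee_rot: [[-0.0, -1.0, 0.003], [-1.0, 0.0, -0.001], [0.001, -0.003, -1.0]]
wrist_force: [-1.7, -1.3, 5.0]
gripper_width: 0.41
```

```bash
python3 -c "
from h import *
force(4)"
```

```text
F [-1.21 -1.96  5.49] M [-0.353  0.783  0.06 ] tcp [ 0.53455 -0.04574  0.09582] t 24.05 [ 0.001  -0.0035 -1.    ]
```

Call:
carry_out(
  steps=[
    [[0.1, 0, 0.018], 0],
    [[0.2, 0, 0.038], 0],
    [[0.3, 0, 0.06], 0],
    [[0.4, 0, 0.083], 0],
    [[0.5, 0, 0.106], 0],
    [[0.6, 0, 0.13], 0],
    [[0.6, 0, 0.13], 0],
  ],
)

```text
time_s: 24.75
tcp_pos: [0.5346, -0.0522, 0.0947]
ee_rot: [[-0.0, -1.0, 0.003], [-1.0, 0.0, -0.002], [0.002, -0.003, -1.0]]
wrist_force: [-2.7, -1.9, 6.6]
gripper_width: 0.411
```

```bash
python3 -c "
from h import *
force(4)"
```

```text
F [-1.84 -2.16  5.46] M [-0.514  0.834  0.117] tcp [ 0.53455 -0.0522   0.09474] t 24.95 [ 0.0016 -0.0034 -1.    ]
```

Call:
carry_out(
  steps=[
    [[0.1, 0, 0.027], 0],
    [[0.2, 0, 0.055], 0],
    [[0.3, 0, 0.083], 0],
    [[0.3, 0, 0.083], 0],
  ],
)

```text
time_s: 25.35
tcp_pos: [0.5346, -0.0557, 0.0941]
ee_rot: [[-0.0, -1.0, 0.003], [-1.0, 0.0, -0.002], [0.002, -0.003, -1.0]]
wrist_force: [-0.9, -1.9, 6.1]
gripper_width: 0.411
```

```bash
python3 -c "
from h import *
force(4)"
```

```text
F [-1.99 -2.43  5.88] M [-0.594  0.794  0.073] tcp [ 0.53457 -0.05565  0.09411] t 25.55 [ 0.0022 -0.0033 -1.    ]
```

Call:
carry_out(
  steps=[
    [[0.1, 0, 0.025], 0],
    [[0.2, 0, 0.05], 0],
    [[0.25, 0, 0.06], 0],
    [[0.25, 0, 0.06], 0],
  ],
)

```text
time_s: 25.95
tcp_pos: [0.5346, -0.0585, 0.0935]
ee_rot: [[0.0, -1.0, 0.003], [-1.0, -0.0, -0.002], [0.002, -0.003, -1.0]]
wrist_force: [-0.4, -3.3, 4.4]
gripper_width: 0.406
```

```bash
python3 -c "
from h import *
force(4)"
```

```text
F [-1.75 -2.63  5.52] M [-0.637  0.727  0.084] tcp [ 0.53457 -0.05851  0.09355] t 26.15 [ 0.0026 -0.0032 -1.    ]
```

Call:
carry_out(
  steps=[
    [[0.1, 0, 0.025], 0],
    [[0.2, 0, 0.05], 0],
    [[0.2, 0, 0.05], 0],
  ],
)

```text
time_s: 26.45
tcp_pos: [0.5346, -0.0604, 0.0932]
ee_rot: [[-0.0, -1.0, 0.003], [-1.0, 0.0, -0.002], [0.002, -0.003, -1.0]]
wrist_force: [-3.0, -1.0, 6.8]
gripper_width: 0.416
```

```bash
python3 -c "
from h import *
force(4)"
```

```text
F [-2.1  -1.    6.39] M [0.095 0.926 0.098] tcp [ 0.53456 -0.06037  0.09318] t 26.65 [ 0.0022 -0.0033 -1.    ]
```

Call:
carry_out(
  steps=[
    [[0.1, 0, -0.005], 0],
    [[0.2, 0, -0.01], 0],
    [[0.3, 0, -0.01], 0],
    [[0.3, 0, -0.01], 0],
  ],
)

```text
time_s: 27.05
tcp_pos: [0.5346, -0.0633, 0.0932]
ee_rot: [[-0.0, -1.0, 0.003], [-1.0, 0.0, -0.002], [0.002, -0.003, -1.0]]
wrist_force: [-2.1, 0.3, 5.6]
gripper_width: 0.411
```

```bash
python3 -c "
from h import *
force(4)"
```

```text
F [-1.37 -0.32  4.4 ] M [0.229 0.756 0.08 ] tcp [ 0.53457 -0.06333  0.09323] t 27.25 [ 0.0022 -0.0033 -1.    ]
```

Call:
carry_out(
  steps=[
    [[0.1, 0, 0], 0],
    [[0.2, 0, 0], 0],
    [[0.2, 0, 0], 0],
  ],
)

```text
time_s: 27.55
tcp_pos: [0.5346, -0.0654, 0.0932]
ee_rot: [[-0.0, -1.0, 0.003], [-1.0, 0.0, -0.002], [0.002, -0.003, -1.0]]
wrist_force: [-1.8, -0.2, 5.1]
gripper_width: 0.412
```

```bash
python3 -c "
from h import *
force(4)"
```

```text
F [-1.36 -0.26  4.09] M [0.212 0.702 0.079] tcp [ 0.53457 -0.06539  0.09323] t 27.75 [ 0.0022 -0.0033 -1.    ]
```

Call:
carry_out(
  steps=[
    [[0.1, 0, 0], 0],
    [[0.2, 0, 0], 0],
    [[0.2, 0, 0], 0],
  ],
)

```text
time_s: 28.05
tcp_pos: [0.535, -0.067, 0.0932]
ee_rot: [[-0.0, -1.0, 0.004], [-1.0, 0.0, -0.001], [0.001, -0.004, -1.0]]
wrist_force: [-0.4, 3.5, 2.9]
gripper_width: 0.412
```

```bash
python3 -c "
from h import *
force(4)"
```

```text
F [-0.53  1.87  2.43] M [ 1.109  0.263 -0.018] tcp [ 0.53499 -0.0671   0.09321] t 28.25 [ 0.002  -0.0042 -1.    ]
```

Call:
carry_out(
  steps=[
    [[0.05, 0, 0.01], 0],
    [[0.1, 0, 0.015], 0],
    [[0.15, 0, 0.015], 0],
    [[0.15, 0, 0.015], 0],
    [[0.15, 0, 0.015], 0],
  ],
)

```text
time_s: 28.75
tcp_pos: [0.5352, -0.0687, 0.0932]
ee_rot: [[0.0, -1.0, 0.005], [-1.0, -0.0, -0.002], [0.002, -0.005, -1.0]]
wrist_force: [0.7, 2.7, 3.2]
gripper_width: 0.411
```

```bash
python3 -c "
from h import *
force(6)
im=r.capture('scene'); cv2.imwrite('pics/s4.png',cv2.resize(im[190:310,210:330],(600,600),interpolation=cv2.INTER_CUBIC)[:,:,::-1])"
```

```text
F [0.3  2.47 2.8 ] M [ 0.994  0.102 -0.031] tcp [ 0.53521 -0.06873  0.09317] t 29.05 [ 0.0021 -0.0047 -1.    ]
```

View pics/s4.png

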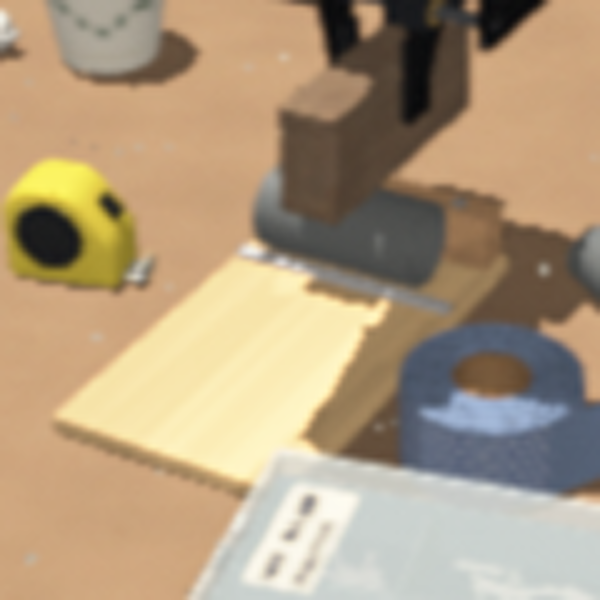

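Call:
carry_out(
  steps=[
    [[0, 0, -0.1], 0],
    [[0, 0, -0.3], 0],
    [[0, 0, -1], 0],
    [[0, 0, -2.5], 0],
    [[0, 0, -5], 0],
    [[1, -0.2, -8], 0],
    [[4, -0.9, -10], 0],
    [[8, -1.7, -10], 0],
    [[12, -2.6, -10], 0],
    [[16, -3.5, -10], 0],
    [[19.5, -4.2, -10], 0],
    [[22, -4.8, -10], 0],
    [[23.6, -5.1, -10], 0],
    [[23.6, -5.1, -10], 0],
    [[23.6, -5.1, -10], 0],
  ],
)

```text
time_s: 30.6
tcp_pos: [0.5852, -0.3041, 0.1935]
ee_rot: [[-0.0, -1.0, 0.003], [-1.0, 0.0, -0.001], [0.001, -0.003, -1.0]]
wrist_force: [0.7, 0.3, -1.7]
gripper_width: 0.412
```

```bash
python3 - <<'E'
from h import *
force(3)
for c in("top","scene"):
    im=r.capture(c)
    if c=="scene": cv2.imwrite("pics/s5.png",cv2.resize(im[120:300,210:390],(600,600),interpolation=cv2.INTER_CUBIC)[:,:,::-1])
    p=mask(c,"pipe",[.53,-.028,.037])
    if p is not None: print(c,fit(CYL,{c:p},.53,-.028,.037,-1.57))
E
```

```text
F [ 0.12  0.49 -2.06] M [0.088 0.126 0.023] tcp [ 0.58551 -0.30349  0.19394] t 30.75 [ 0.0018 -0.0046 -1.    ]
top (np.float64(0.5345), np.float64(-0.0308), np.float64(-89.43), np.float64(0.108))
scene (np.float64(0.5356), np.float64(-0.0258), np.float64(-93.21), np.float64(0.081))
```

View pics/s5.png

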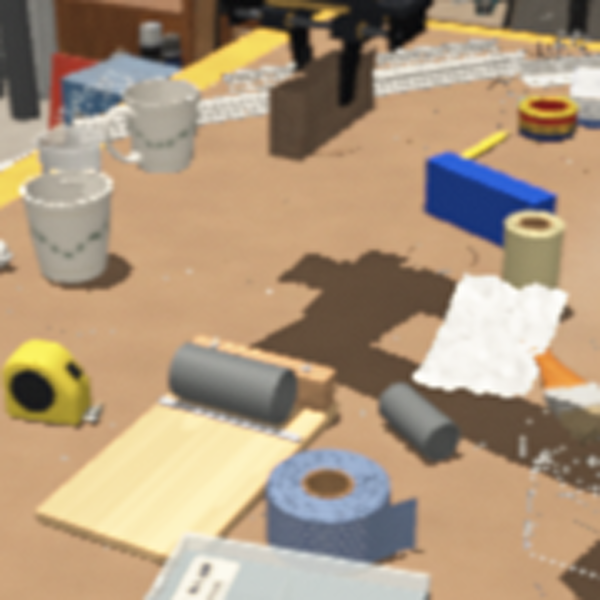

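The pipe lies between the lip and the rail, parallel to both, at about (232,382) in the crop. The block is held level over bare table. Setting it down.

Call:
carry_out(
  steps=[
    [[0, 0, 3], 0],
    [[0, 0, 6.5], 0],
    [[0, 0, 10], 0],
    [[0, 0, 13], 0],
    [[0, 0, 15], 0],
    [[0, 0, 15.8], 0],
    [[0, 0, 16.0], 0],
    [[0, 0, 16.1], 0],
    [[0, 0, 16.1], 0],
    [[0, 0, 16.1], 0],
  ],
)

```text
time_s: 31.95
tcp_pos: [0.5874, -0.3043, 0.0346]
ee_rot: [[0.001, -1.0, 0.007], [-1.0, -0.001, -0.003], [0.003, -0.007, -1.0]]
wrist_force: [-0.3, -1.0, -2.6]
gripper_width: 0.411
```

Call:
carry_out(
  steps=[
    [[0, 0, 0.05], 0],
    [[0, 0, 0.1], 0],
    [[0, 0, 0.1], 0],
  ],
)

```text
time_s: 32.25
tcp_pos: [0.5875, -0.3043, 0.0339]
ee_rot: [[0.001, -1.0, 0.008], [-1.0, -0.001, -0.003], [0.003, -0.008, -1.0]]
wrist_force: [0.9, -0.9, -2.3]
gripper_width: 0.41
```

Call:
carry_out(
  steps=[
    [[0, 0, 0.1], 0],
    [[0, 0, 0.15], 0],
    [[0, 0, 0.15], 0],
  ],
)

```text
time_s: 32.55
tcp_pos: [0.5874, -0.3043, 0.0322]
ee_rot: [[0.001, -1.0, 0.007], [-1.0, -0.001, -0.003], [0.003, -0.007, -1.0]]
wrist_force: [0.2, -0.3, -2.7]
gripper_width: 0.411
```

Call:
carry_out(
  steps=[
    [[0, 0, 0.05], 0],
    [[0, 0, 0.08], 0],
    [[0, 0, 0.08], 0],
  ],
)

```text
time_s: 32.85
tcp_pos: [0.5875, -0.3044, 0.0316]
ee_rot: [[0.001, -1.0, 0.007], [-1.0, -0.001, -0.003], [0.003, -0.007, -1.0]]
wrist_force: [-0.1, 0.3, -1.3]
gripper_width: 0.413
```

On the table. Now I'll open the gripper and retreat upwards.

Call:
carry_out(
  steps=[
    [[0, 0, 0], 0],
    [[0, 0, 0], 0],
    [[0, 0, 0], 0],
    [[0, 0, 0], 0],
    [[0, 0, 0], 0],
    [[0, 0, 0], 0],
    [[0, 0, 0], 0],
    [[0, 0, 0], 0],
    [[0, 0, -1], 0],
    [[0, 0, -3], 0],
    [[0, 0, -6], 0],
    [[0, 0, -10], 0],
    [[0, 0, -14], 0],
    [[0, 0, -18], 0],
    [[0, 0, -18], 0],
    [[0, 0, -18], 0],
  ],
  gripper=1,
)

```text
time_s: 34.45
tcp_pos: [0.5865, -0.3039, 0.2138]
ee_rot: [[0.001, -1.0, 0.011], [-1.0, -0.001, -0.003], [0.003, -0.011, -1.0]]
wrist_force: [-0.6, 0.4, -0.5]
gripper_width: 1.002
```

```bash
python3 - <<'E'
from h import *
im=r.capture("scene"); cv2.imwrite("pics/s6.png",cv2.resize(im[120:300,210:390],(600,600),interpolation=cv2.INTER_CUBIC)[:,:,::-1])
for t in("block","pipe","seat","dropper","tape_measure","tape_roll"):
    print(t,[(np.round(d["centre"],3),round(float(d["confidence"]),2)) for d in r.place_of("scene",t)[:2]])
E
```

```text
block [(array([ 0.59 , -0.303,  0.003]), 0.9), (array([ 0.484, -0.488,  0.   ]), 0.87)]
pipe [(array([ 0.531, -0.029,  0.037]), 0.76)]
seat [(array([ 0.528, -0.032,  0.033]), 0.68)]
dropper [(array([0.701, 0.139, 0.002]), 0.82)]
tape_measure [(array([0.676, 0.033, 0.003]), 0.97)]
tape_roll [(array([ 0.38 ,  0.084, -0.002]), 0.92)]
```

View pics/s6.png

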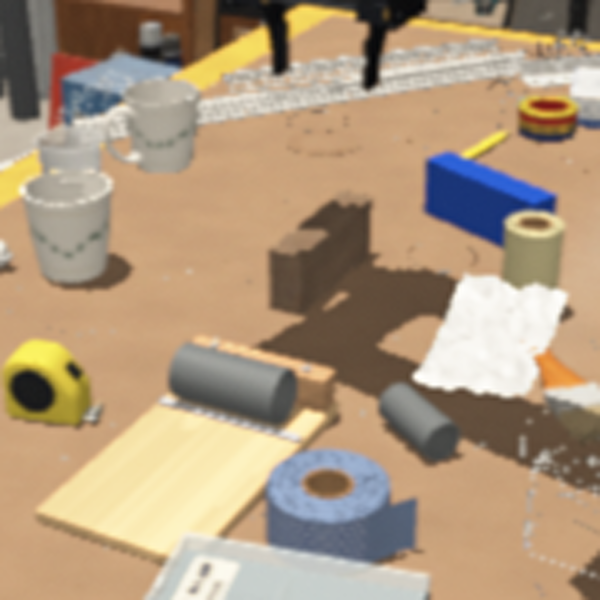

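The block stands upright and free on the table, at about (320,250) in the crop. The pipe is seated and the gripper is clear.

```bash
python3 -c "
from station import r
print(r.finish_job())"
```

```text
the job is handed in; nothing more can be done
None
```

The job is handed in, at about 34.5 s of the 72 s allowed; no verdict is reported. I gripped the oak block and laid it on the larger pipe at about 4 N. I then rolled the pipe over the lip, raising and lowering the block in small force-checked steps, and pressed it against the rail. The block went back onto bare table close to where it started.

**Forces:** Vertical load on the pipe, from wrist readings taken only between moves, was at most about 8.5 N. The rail press was held for over 0.2 s, with about 2–2.5 N of horizontal drive and 4–5 N down. The pipe-on-rail force itself was not measured, only inferred from that drive.

**Last checks:**
- **Pipe:** it is at [0.531, -0.029, 0.037], within about 4 mm of the estimated seat [0.528, -0.032, 0.033], and the picture shows it lying between lip and rail.
- **Block:** it stands upright and released at [0.59, -0.303, 0.003], so its underside is on the table within the network's error.
- **Surroundings:** the tape measure, dropper and tape roll stayed put, within measurement error.

**Disagreement:** the two cameras disagreed on the pipe's final heading, -89.4° from the top and -93.2° from the scene camera. The board is at about -90°, so the scene figure is up to 0.06 rad off square, within the 0.08 limit. They also differed by 5 mm along the board, more than the 2.5 mm of play, so the pictures alone don't prove the pipe is within the 66–73 mm window.

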